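# Feed a carrier plate through the trimmer guard with the push stick

## Robot

A 6-joint arm with a two-finger parallel gripper is mounted at the origin on a cart in front of the work surface, level with it; the furniture and walls round the work are solid. World frame = base frame: x ahead of the robot, y to its left, z up, the work surface at z = 0. Lengths are in m, angles in rad, forces in N, time in s.
With the tool pointing down it reaches from about 0.35 to 0.8 m from the base axis. Payload 7.3 kg.
Tool frame: the origin (TCP) lies between the finger pads; the fingertips stand 25 mm ahead of it and the grasp point (between the pads) lies 6 mm ahead of it (r.tip_extent is the distance from the TCP to the fingertips, in m); z points along the fingers, y is the line along which they close (so a half turn about z gives the same grasp; the last joint's range is limited). The gripper opens to 85 mm and grips with 20 to 120 N. Pads are 22 mm wide; open, the fingers measure 114 mm over their backs; the gripper's body (76 mm by 85 mm) begins 54 mm behind the grasp point. The pads swing forward as they close: fully open they stand 13 mm farther back than shut.
Start: joints at [1.023, 0.342, 1.524, -0, 1.275, -0.146], TCP at [0.205, 0.483, 0.256] pointing down, gripper open.
Joint ranges: [-2.53, 2.53], [-0.77, 2.02], [0.04, 2.7], [-1, 4.14], [0.28, 2.66], [-3.11, 3.11]. Speed limits (rad/s): [2.57, 2.57, 3.14, 3.14, 3.14, 3.14].

## Interface

Orientations are given as a unit quaternion [x, y, z, w].
In Python, from workcell import r, command_gripper, optics gives the robot as it stands. The module is installed in compiled form; this text tells all that it offers. Calls block until the motion is done:
- r.reach(position, orientation): joint-space move of the TCP to a pose.
- r.move_straight(position, orientation=None, speed=0.15, max_force=None): straight line of the TCP; orientation=None keeps the orientation; speed is the mean speed in m/s. With max_force (N) it stops when the force on the tool has changed by that much, and returns True; else False.
- r.movej(angles): joint-space move.
- command_gripper(opening, force=None): finger opening in m; force is the grip in N (None keeps the last); returns when the fingers have stopped.
- r.hold(seconds).
- r.solve_ik(position, orientation): joint angles nearest the present ones, or None.
- r.read_state(): the state.
- optics.get_image(name): name is "scene" or "top"; returns (picture, depth): 384x512x3 uint8, red, green, blue; 384x512 float32, m along the optical axis (not along the pixel's ray), 0 where there is no reading.
- optics.camera_model(name): a dict with "K" (3x3 intrinsics, pixels), "R" (3x3) and "t" (3): a world point X has camera coordinates R X + t. Camera axes: x right, y down, z forward; pixel columns grow to the right and rows downward; lengths in m; the calibration is good to about 2 mm. A picture is of the moment at which its call begins. camera_model takes no time and is no camera call.
A pose or a line that the arm cannot do raises r.PlanningError and nothing moves.
- r.finish_job(): hands the job in; it is judged then, once.
The state is a dict: "time_s": time; "joint_positions": joint angles; "dq": joint speeds; "tau": joint torques, N m; "eef_pos": TCP position; "eef_rot": TCP orientation; "contact_force": force on the tool from outside, world axes, zero at the start; "torque": the same for the moment, N m; "grip_width": finger opening in m; "grip_force": force on a finger pad.
Only numpy, scipy, OpenCV 4.12 (cv2) and the standard library are available. Lean on these libraries where they do the work, as an engineer would, in place of code of your own. Each camera call takes 0.05 s, during which the arm holds its last target. There are 200 camera calls.

## Task

Take the wooden push stick by its upright grip and, with its nose behind the carrier plate, feed the plate along the bed and through the low opening under the trimmer's guard until the whole plate has come out on the far side. Keep the fingers off the plate. Then draw the stick back out from under the guard, set it down flat on its bar, grip upright, and let go.

Things in the scene. Friction and masses are not known exactly. Their poses are not given: they have to be found in the camera images.
- gap (a point): Middle of the opening under the fixed trimmer's grey guard hood, at bed level, 8 mm above the worktop; x = feed direction (roughly to the robot's left), z up. The hood covers x = -30 to +30 mm; the opening is 30 mm high, 78 mm wide. Hood top 52 mm above the bed, its knobs 64 mm. Bed from x = -240 to 185 mm, 110 mm wide. A motor, 62 mm tall, stands beside the hood at y = -79 mm.
- carrier_mid (a point): Centre (half-way up) of the carrier plate: aluminium, 100 x 70 x 16 mm, about 0.25 kg, green glass panel in its top. It lies flat on the bed before the guard, its x axis (100 mm length) along the feed direction, in the 78 mm channel between two rails (12 mm wide, 14 mm high above the bed). It slides freely. A 14 mm high end stop closes the channel 175 mm past the gap point.
- stick_grip (a point): Centre of the upright grip of the push stick (pale wood, black nose, 0.16 kg): a flat bar 185 long, 36 wide, 16 mm high, lying on the worktop; on it a block grip 40 mm long (x), 22 wide (y), 60 tall. x points along the bar to the nose, z up. This point is 46 mm above the bar's underside, 30 mm below the grip's top, 150 mm behind the front of the nose, 35 mm ahead of the rear end.
- stick_nose (a point): Middle of the front face of the push stick's nose (black rubber, 36 mm wide, 16 mm high), 8 mm above the underside of the bar; x points forward, out of the nose, z up.

How it is judged:
By the outcome, as a careful person would: the job done as asked, in the order asked, and still so for the second after the job is handed in, with the robot touching nothing.
It also fails if it takes over 43 s, if anything falls off the work surface, if the arm or the gripper's body presses on something with over 40 N, if the wrist force passes 120 N, or if a joint passes its speed limit or range.

## Working session

There is one attempt and no reset: what is moved stays moved. The work goes in short steps, each a Python script; the robot and the scene stay as the last script left them, time stands still between calls to the robot, and variables do not carry over. Pictures are saved under pics/ and viewed, at most 10 in all, crops included, and the job is handed in when it is done.

```bash
mkdir -p pics; python3 - <<'E'
from workcell import r, optics
import cv2,numpy as np
for n in("scene","top"):
    p,d=optics.get_image(n); cv2.imwrite(f"pics/{n}0.png",cv2.cvtColor(p,cv2.COLOR_RGB2BGR)); np.savez(f"{n}0.npz",p=p,d=d)
    m=optics.camera_model(n); print(n,np.round(m["K"],1).tolist(),np.round(-m["R"].T@m["t"],3),np.round(m["R"],2).tolist())
print(r.read_state()["time_s"],r.read_state()["eef_rot"])
E
```

```text
scene [[346.7, 0.0, 257.7], [0.0, 346.7, 189.8], [0.0, 0.0, 1.0]] [0.033 0.449 0.523] [[-0.71, -0.71, 0.0], [-0.39, 0.39, -0.83], [0.59, -0.59, -0.55]]
top [[360.5, 0.0, 247.9], [0.0, 360.5, 190.2], [0.0, 0.0, 1.0]] [ 0.459 -0.054  0.902] [[-0.02, -1.0, 0.03], [-1.0, 0.02, -0.07], [0.07, -0.03, -1.0]]
0.1 [ 1.99552355e-01  9.79886930e-01 -6.40628195e-04 -2.28320513e-04]
```

View pics/scene0.png

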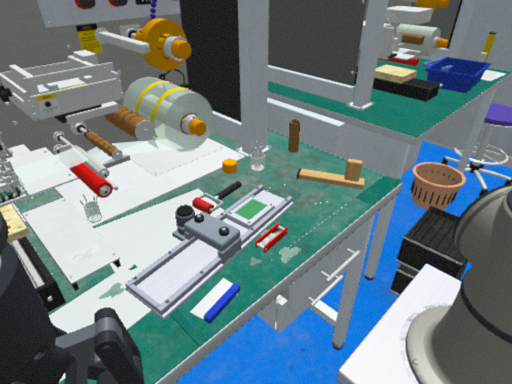

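View pics/top0.png

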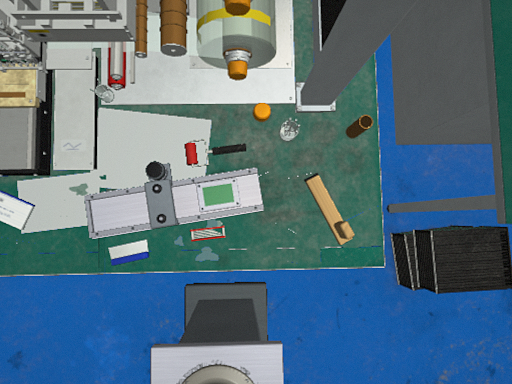

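The scene view shows the hood at (210,235), the plate's green panel at (250,210) and the stick at (330,175). In the top view the hood is at (160,203), the panel at (217,195), and the stick runs from its nose at (311,178) to its grip at (343,230). The feed goes to image left (+y).

```bash
cat > h.py <<'E'
import numpy as np,cv2
from workcell import r,optics,command_gripper
def cloud(n,d):
    m=optics.camera_model(n);K=m["K"];v,u=np.mgrid[:384,:512]
    c=np.stack([(u-K[0,2])/K[0,0]*d,(v-K[1,2])/K[1,1]*d,d],-1)
    return (c-m["t"])@m["R"]
def ray(n,px,z):
    m=optics.camera_model(n);K=m["K"];o=-m["R"].T@m["t"]
    px=np.atleast_2d(px);dv=np.c_[(px-K[:2,2])/[K[0,0],K[1,1]],np.ones(len(px))]@m["R"]
    return o+dv*((z-o[2])/dv[:,2])[:,None]
def rect(P):
    (c,s,a)=cv2.minAreaRect((P[:,:2]*1000).astype(np.float32)); return np.round(c,1),np.round(s,1),round(a,2)
E
python3 - <<'E'
from h import *
f=np.load("top0.npz");p,d=f["p"],f["d"];X=cloud("top",d);z=X[...,2]
H=cv2.cvtColor(p,cv2.COLOR_RGB2HSV);v,u=np.mgrid[:384,:512]
def box(a,b,c,e):return (u>=a)&(u<b)&(v>=c)&(v<e)
print("table z",np.median(z[box(270,300,200,220)]),z[box(270,300,200,220)].std())
s=box(295,362,165,250)
wood=s&(H[...,0]>5)&(H[...,0]<28)&(H[...,1]>60)&(H[...,2]>90)
st=s&(z>.009)&(z<.024)
print("hist",np.histogram(z[s],bins=[-.02,.005,.01,.02,.03,.06,.07,.08,.1])[0])
print("bar depth",rect(X[st]),"grip top",rect(X[s&(z>.068)]),np.median(z[s&(z>.068)]))
g=box(190,245,170,215)&(H[...,0]>40)&(H[...,0]<80)&(H[...,1]>80)&(H[...,2]>100)
cs,_=cv2.findContours(g.astype(np.uint8),0,2);c=max(cs,key=cv2.contourArea)[:,0].astype(float)
print("panel",rect(ray("top",c,.024)),"z",np.median(z[g]))
b=box(80,270,160,245)
print("hood",rect(X[b&(z>.053)&(z<.063)&box(140,180,170,230)]),"bed z",np.median(z[box(100,140,205,215)]))
rl=b&(z>.0175)&(z<.026)
cs,_=cv2.findContours((b&(z>.004)&(z<.075)).astype(np.uint8),0,2);c=max(cs,key=cv2.contourArea)[:,0]
mm=np.zeros((384,512),np.uint8);cv2.drawContours(mm,[c],-1,1,-1);
print("bed all",rect(X[(mm>0)&(z>.004)&(z<.026)]),"rails",rect(X[(mm>0)&rl]))
big=cv2.resize(cv2.cvtColor(p,cv2.COLOR_RGB2BGR)[155:255,80:360],None,fx=2.8,fy=2.8,interpolation=2)
hm=cv2.applyColorMap(np.clip(z[155:255,80:360]*1000*3,0,255).astype(np.uint8),cv2.COLORMAP_JET)
cv2.imwrite("pics/crop1.png",np.vstack([big,cv2.resize(hm,None,fx=2.8,fy=2.8,interpolation=0)]))
E
```

```text
table z 0.000530445558316314 0.0015785805230629593
hist [4472   47  882   24   61   26  156    3]
bar depth (array([ 475.8, -281.2]), array([184.8,  37. ]), 26.3) grip top (array([ 449.2, -190.7]), array([272.2,  39. ]), 77.76) 0.07642402645111633
panel (array([515.5, -10.3]), array([43.4, 69. ]), 7.76) z 0.024797778851579622
hood (array([506.9, 126.2]), array([135.1,  60.4]), 8.33) bed z 0.008002405062524465
bed all (array([518.5, 103.9]), array([155.6, 433.7]), 7.77) rails (array([515.6, 100.6]), array([142.9, 424.6]), 8.77)
```

View pics/crop1.png

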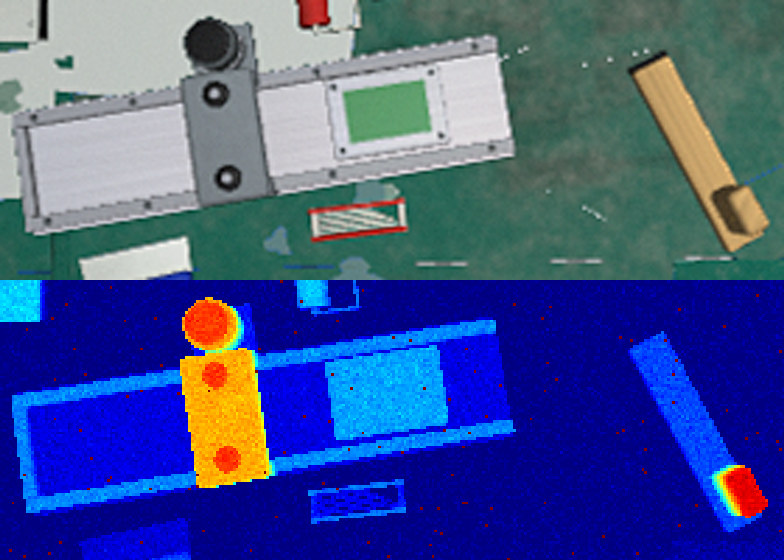

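The crop shows the rails and end stop (left), the hood across the bed, the plate before it, and the stick's nose at upper left of its bar. Heights and sizes match what was given (bar 185x37, hood 60 wide, bed z 8 mm). Next: fit the feed line, then fetch the stick.

```bash
cat >> h.py <<'E'
from scipy.spatial.transform import Rotation as Ro
def quat(yaw):
    c,s=np.cos(yaw),np.sin(yaw)
    return Ro.from_matrix(np.array([[c,s,0],[s,-c,0],[0,0,-1.]])).as_quat()
def frame():
    f=np.load("top0.npz");X=cloud("top",f["d"]);z=X[...,2];v,u=np.mgrid[:384,:512]
    b=(u>80)&(u<270)&(v>160)&(v<245)
    m=b&(z>.0175)&(z<.0265)&((u<140)|(u>185))
    n,l,s,_=cv2.connectedComponentsWithStats((b&(z>.004)&(z<.075)).astype(np.uint8))
    k=1+np.argmax(s[1:,4]);m&=l==k
    P=X[m][:,:2];a=np.deg2rad(97.8)
    for _ in range(4):   # rails: refine the direction
        e=np.array([np.cos(a),np.sin(a)]);w=np.array([-e[1],e[0]])
        t,q=P@e,P@w;mid=(np.percentile(q,1)+np.percentile(q,99))/2
        da=np.mean([np.polyfit(t[k],q[k],1)[0] for k in((abs(q-mid-.045)<.011),(abs(q-mid+.045)<.011))]);a+=da
    hd=X[(z>.054)&(z<.064)&(l==k)&(u>140)&(u<182)][:,:2]
    hd=hd[abs(hd@w-mid)<.045]
    x0=(np.percentile(hd@e,2)+np.percentile(hd@e,98))/2
    mid=np.mean([np.median(q[abs(q-mid-.045)<.011]),np.median(q[abs(q-mid+.045)<.011])])
    return a,e,w,x0,mid,X,z,l==k
E
python3 - <<'E'
from h import *
a,e,w,x0,mid,X,z,L=frame();v,u=np.mgrid[:384,:512]
g=x0*e+mid*w
pl=X[L&(z>.019)&(z<.03)][:,:2];pl=pl[(abs(pl@w-mid)<.030)]-g
pl=pl[(pl@e<-.05)]
xs=np.percentile(pl@e,[1,99])*1000
print("yaw",np.rad2deg(a),"gap",g,"plate x",xs)
al=X[L][:,:2]@e-x0; print("bed ext",np.percentile(al,[.2,99.8]))
gt=X[(z>.070)&(z<.083)&(u>325)&(u<362)&(v>212)&(v<252)]
print("grip top",rect(gt),len(gt))
bar=X[(u>295)&(u<362)&(v>165)&(v<252)&(z>.009)&(z<.024)]
c,s,an=rect(bar);psi=np.deg2rad(an);d=np.array([np.cos(psi),np.sin(psi)]);nose=c/1000+.0925*d;grip=nose-.15*d
print("nose",nose,"grip",grip,an)
np.savez("plan.npz",a=a,g=g,xs=xs,psi=psi,grip=grip)
for p,y in((grip,psi),(g-.37*e,a),(g-.1*e,a)):
    print(np.round(r.solve_ik([*p,.06],quat(y)),2))
E
```

```text
yaw 98.28550979425734 gap [0.49386087 0.1237056 ] plate x [-183.78898035  -85.97908244]
bed ext [-0.23792983  0.18402409]
grip top (array([ 425. , -307.1]), array([39.5, 22.5]), 25.83) 159
nose [ 0.55872499 -0.24021591] grip [ 0.42425203 -0.30667659] 26.3
[-0.77  0.58  1.76 -0.    0.8   0.34]
[-0.55  0.68  1.54 -0.    0.92 -0.69]
[-0.1   0.56  1.8  -0.    0.78 -0.25]
```

```bash
python3 - <<'E'
from h import *
f=np.load("plan.npz");p=f["grip"];q=quat(float(f["psi"]))
r.reach([*p,.18],q)
r.move_straight([*p,.053],q,speed=.12,max_force=15)
command_gripper(.018,80)
s=r.read_state();print(s["time_s"],s["eef_pos"],s["grip_width"],s["grip_force"])
r.move_straight([*p,.16],speed=.15)
a=float(f["a"]);e=np.array([np.cos(a),np.sin(a)]);g=f["g"]
# nose 20 mm behind the plate's rear, high above
P=g+e*(f["xs"][0]/1000-.025-.15)
r.reach([*P,.16],quat(a))
s=r.read_state();print(s["time_s"],s["eef_pos"],s["grip_width"],s["contact_force"])
for n in("scene","top"):
    im,d=optics.get_image(n);np.savez(n+"1.npz",p=im,d=d);cv2.imwrite(f"pics/{n}1.png",cv2.cvtColor(im,cv2.COLOR_RGB2BGR))
E
```

```text
4.8 [ 0.4244247  -0.3068446   0.05330232] 0.021084461390137716 78.70635509490967
6.625 [ 0.54494702 -0.23142208  0.1591768 ] 0.021020035411820254 [-0.53394374  0.57519789 -2.67761891]
```

View pics/scene1.png

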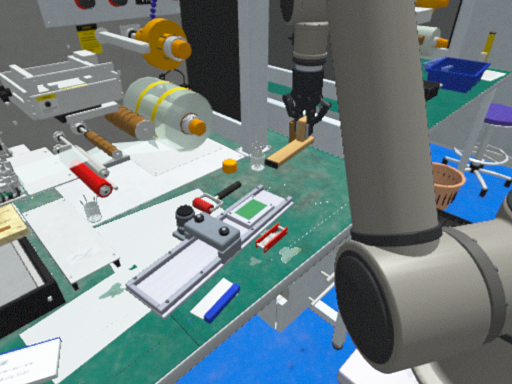

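The stick hangs level and parallel to the bed, its nose at (270,165) in the scene view, before the bed's rear end. I check the bar's pitch by depth, then go down and feed.

```bash
cat >> h.py <<'E'
def barfit(n,lo,hi):
    f=np.load("plan.npz");a=float(f["a"]);e=np.array([np.cos(a),np.sin(a)]);w=np.array([-e[1],e[0]])
    X=cloud(n,optics.get_image(n)[1]);t=(X[...,:2]-f["g"])
    k=(abs(t@w)<.03)&(t@e>lo)&(t@e<hi)
    return t[k]@e,t[k]@w,X[k][:,2]
E
python3 - <<'E'
from h import *
f=np.load("plan.npz");a=float(f["a"]);e=np.array([np.cos(a),np.sin(a)]);g=f["g"];q=quat(a)
xn=f["xs"][0]/1000-.025; P=lambda x,z:[*(g+e*(x-.15)),z]
for n in("top","scene"):
    t,y,z=barfit(n,xn-.12,xn+.03);k=(z>.105)&(z<.135)
    if k.sum()<20: print(n,k.sum());continue
    c=np.polyfit(t[k],z[k],1);print(n,k.sum(),"nose x",np.percentile(t[k],99),xn,"y",np.percentile(y[k],[2,98]),"slope",c[0],"z nose top",np.polyval(c,xn),"exp .122")
hit=r.move_straight(P(xn,.0635),q,speed=.1,max_force=6)
s=r.read_state();print(hit,s["time_s"],s["eef_pos"],s["contact_force"])
E
```

```text
top 896 nose x -0.20972540572705628 -0.2087889803486185 y [-0.01639044  0.01852724] slope 0.0002355808878476039 z nose top 0.12247461224841588 exp .122
scene 498 nose x -0.20898294566380043 -0.2087889803486185 y [-0.01645867  0.01801948] slope -0.028360691457978517 z nose top 0.1197371486159411 exp .122
False 7.9417 [ 0.54603995 -0.23158332  0.06419624] [-0.41403299 -0.14458765 -1.91832845]
```

```bash
python3 - <<'E'
from h import *
f=np.load("plan.npz");a=float(f["a"]);e=np.array([np.cos(a),np.sin(a)]);g=f["g"];q=quat(a)
P=lambda x,z:[*(g+e*(x-.15)),z]
hit=r.move_straight(P(.05,.0635),q,speed=.055,max_force=15)
s=r.read_state();print(hit,s["time_s"],s["eef_pos"],s["contact_force"],s["grip_width"])
for n in("scene","top"):
    im,d=optics.get_image(n);cv2.imwrite(f"pics/{n}2.png",cv2.cvtColor(im,cv2.COLOR_RGB2BGR))
    X=cloud(n,d);t=X[...,:2]-g;x=t@e;y=t@np.array([-e[1],e[0]]);z=X[...,2]
    k=(abs(y)<.03)&(x>.033)&(x<.165)&(z>.019)&(z<.03)
    if k.sum(): print(n,k.sum(),"plate x",np.percentile(x[k],[1,99]))
E
```

```text
False 12.8 [0.50826034 0.02472433 0.06350049] [ 0.49537501 -1.65269958 -0.71700137] 0.02101475203615543
scene 1350 plate x [0.03551    0.14929766]
top 786 plate x [0.06535484 0.14857566]
```

View pics/scene2.png

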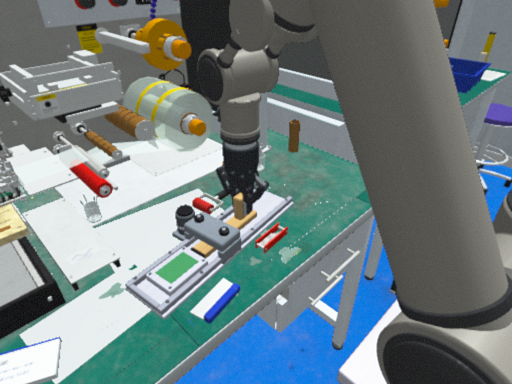

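The plate (panel at (178,265)) is out past the hood, its front at +149 mm and so its rear at about +49 mm, with the stick's nose showing beyond the hood. Now I draw back and put the stick in its old place.

```bash
python3 - <<'E'
from h import *
f=np.load("plan.npz");a=float(f["a"]);e=np.array([np.cos(a),np.sin(a)]);g=f["g"];q=quat(a)
P=lambda x,z:[*(g+e*(x-.15)),z]
r.move_straight(P(-.2,.0640),q,speed=.1)
r.move_straight(P(-.2,.16),q,speed=.12)
p=f["grip"];qs=quat(float(f["psi"]))
r.reach([*p,.16],qs)
r.move_straight([*p,.07],qs,speed=.12)
hit=r.move_straight([*p,.0528],qs,speed=.03,max_force=5)
s=r.read_state();print(hit,s["time_s"],s["eef_pos"],s["contact_force"])
command_gripper(.06)
r.move_straight([*p,.2],qs,speed=.12)
r.reach([.30,-.30,.3],qs) if r.solve_ik([.30,-.30,.3],qs) is not None else None
s=r.read_state();print(s["time_s"],s["eef_pos"],s["grip_width"])
im,d=optics.get_image("scene");cv2.imwrite("pics/scene3.png",cv2.cvtColor(im,cv2.COLOR_RGB2BGR))
im,d=optics.get_image("top");cv2.imwrite("pics/top3.png",cv2.cvtColor(im,cv2.COLOR_RGB2BGR))
X=cloud("top",d);t=X[...,:2]-g;x=t@e;y=t@np.array([-e[1],e[0]]);z=X[...,2]
k=(abs(y)<.03)&(x>.033)&(x<.165)&(z>.019)&(z<.03);print("plate x",np.percentile(x[k],[1,99]))
E
```

```text
True 18.9083 [ 0.42407213 -0.30655272  0.05331073] [-0.83210912  1.14383235  3.72266945]
21.425 [ 0.30033546 -0.30004231  0.29934393] 0.060055021774458005
plate x [0.0504082  0.14792903]
```

View pics/scene3.png

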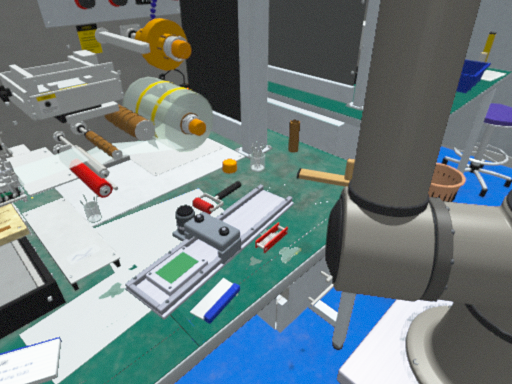

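View pics/top3.png

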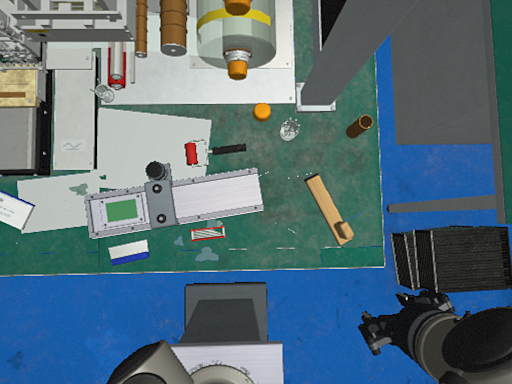

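The plate (top view, (120,210)) lies wholly past the hood at +50 to +148 mm. The stick stands flat with its grip upright at (343,230), and the arm is clear.

```bash
python3 -c "
from workcell import r
print(r.finish_job())"
```

```text
the job is handed in; nothing more can be done
None
```

The job is handed in: the plate is fully through the guard with its rear edge about 20 mm past the hood, the stick is set down flat with its grip upright and released, and the robot took about 21.5 s.

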